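Screw the bench press down on a filled cigar mould

ROBOT

A 7-joint arm with a two-finger parallel gripper is mounted at the origin on the work surface. World frame = base frame: x ahead of the robot, y to its left, z up, the work surface at z = 0. Lengths are in m, angles in rad, forces in N, time in s.
With the tool pointing down it reaches from about 0.425 to 0.95 m from the base axis. Payload 4.7 kg.
Tool frame: the origin (TCP) lies between the finger pads; the fingertips stand 19 mm ahead of it and the grasp point (between the pads) is the TCP; z points along the fingers, y is the direction in which the jaws open and shut (so a half turn about z gives the same grasp; the last joint's range is limited). The gripper opens to 85 mm and grips with 20 to 120 N. Pads are 22 mm wide; open, the fingers measure 114 mm over their backs; the gripper's body (76 mm by 85 mm) begins 54 mm behind the grasp point. The pads swing forward as they close: fully open they stand 13 mm farther back than shut.
Start: joints at [1.272, 0.469, -0.049, 1.532, 0.024, 1.141, -0.082], TCP at [0.18, -0.651, 0.25] pointing down, gripper open.
Joint ranges: [-2.59, 2.59], [-0.33, 1.99], [-1.39, 1.29], [0.1, 2.45], [-1.04, 4.18], [0.21, 1.99], [-2.66, 2.66]. Speed limits (rad/s): [2.57, 2.57, 3.14, 3.14, 3.14, 3.14, 3.14].

INTERFACE

Orientations are given as a 3x3 rotation matrix whose columns are the frame's x, y, z axes.
In Python, from bench import ctrl gives the robot as it stands. Calls block until the motion is done:
- ctrl.movep(position, orientation): joint-space move of the TCP to a pose.
- ctrl.line_to(position, rot=None, v=0.15, guard=None): straight line of the TCP; rot=None keeps the orientation; v is the mean speed in m/s. With guard (N) it stops when the force on the tool has changed by that much, and returns True; else False.
- ctrl.movej(angles): joint-space move.
- ctrl.gripper_to(opening, force=None): finger opening in m; force is the grip in N (None keeps the last); returns when the fingers have stopped.
- ctrl.wait(seconds).
- ctrl.solve_ik(position, orientation): joint angles nearest the present ones, or None.
- ctrl.get_obs(): the state.
- ctrl.grab_frame(name): name is "scene" or "top" or "wrist"; returns the picture (384x512x3 uint8, red, green, blue); there is no depth.
- ctrl.calibration(name): a dict with "fov_y" (degrees; the focal length in pixels is half the picture's height over the tangent of half this angle, whatever the lens; pixels are square), "cx", "cy" (the principal point, pixels), "D" ([k1, k2, p1, p2, k3] as OpenCV has them; the pictures are not rectified), "R" (3x3) and "t" (3): a world point X has camera coordinates R X + t. Camera axes: x right, y down, z forward; pixel columns grow to the right and rows downward; lengths in m; the calibration is good to about 2 mm. A picture is of the moment at which its call begins: read the wrist's pose just before it. calibration takes no time and is no camera call; for the wrist camera it gives the pose at the moment of the call.
A pose or a line that the arm cannot do raises ctrl.Unreachable and nothing moves.
- ctrl.job_done(): hands the job in, once; it reports no verdict.
The state is a dict: "clock": time; "joint_positions": joint angles; "qd": joint speeds; "joint_efforts": joint torques, N m; "eef_pos": TCP position; "tool_rot": TCP orientation; "contact_force": force on the tool from outside, world axes, zero at the start; "wrist_torque": the same for the moment, N m; "opening": finger opening in m.
Only numpy, scipy, OpenCV 4.12 (cv2) and the standard library are available. Lean on these libraries where they do the work, as an engineer would, in place of code of your own. Each camera call takes 0.05 s, during which the arm holds its last target.

TASK

Slide the closed wooden cigar mould across the table and in between the two columns of the bench press until it sits in line with the throat and centred under the platen, keeping it flat on the table. Then turn the press's handwheel clockwise until it stops hard and the mould is clamped tight, let go, and leave the other things on the table where they are.

Things in the scene. Friction and masses are not known exactly. Their poses are not given: they have to be found in the camera images.
- press: Fixed green cast bench press: two steel columns, a bridge across them, a handwheel on top. Origin on the table midway between the columns, straight below the screw and wheel axis; z up. Its throat runs along its own y, open at both ends. Stands turned by up to 0.2 rad. Feet: 59 to 115 mm either side in x, y = +-55 mm, 14 mm high. Bridge 46 mm wide in y, 120 to 152 mm above the table.
- throat (a point): Centre of the press's throat on the table, same place and axes as press: here the mould's origin must end, its y along this y (either way round). The columns, 22 mm thick, stand at x = +70 and -70 mm, so the passage is 118 mm wide. Nuts on the column tops reach 162 mm.
- screw: The press's screw with its steel platen, 96 mm in own x, 160 mm in own y, 14 mm thick. Origin at the centre of the platen's underside: 74 mm above the table at wheel angle 0, sinking 1.27 mm per rad of wheel (8 mm a turn). It stays level, does not turn, and is driven only by the wheel.
- wheel (a joint): Handwheel angle, rad: grows as the wheel turns CLOCKWISE seen from above, which screws wheel and platen down. 0 is fully raised; it stops hard at 16.0, the hub on the brass bush. With the mould in, the platen bites about 0.3 rad before. Starts at 3.5 to 9. Stays where left; takes 0.3 to 0.4 N m to turn (6 to 8 N at the knob), some 0.55 N m over the last bite.
- hub (a point): Centre of the handwheel, on its axis, level with the top of the rim: 214 mm above the table at joint 0, 194 mm at joint 16. The dark three-spoke wheel is 118 mm across, rim bar 14 mm thick; the 30 mm hub rises 5 mm above this point. Nothing else stands above the rim but the knob.
- knob (a point): Middle of the red upright crank knob, 50 mm from the wheel's axis: a sleeve 21 mm thick and 46 mm tall that spins freely on its pin, from 23 mm below to 23 mm above this point (rim top 25 mm below it). It goes round and down with the wheel. It can be pushed round or pinched from above.
- mould: The closed cigar mould to press: loose pale beech block 90 mm wide (own x), 200 mm long (own y), 54 mm high, 0.5 to 0.95 kg, dark parting line round it, nine dark cigar ends along each long side. Origin: centre of its underside. Starts on either side (+y or -y) of the press, 210 to 260 mm from its origin along its y, up to 50 mm off the throat's line, up to 0.4 rad askew.
- half_mould: An open lower half mould with nine cigars lying on it, darker wood, 90 mm wide (own x), 200 mm long (own y), 36 mm high with the cigars, loose: a bystander on the opposite side of the press from the closed mould. Origin at the centre of its underside. Leave alone.
- gum_pot: Amber glass jar with a white lid, 48 mm thick, 68 mm high, standing by the front column of the press. Origin at the centre of its underside. Leave alone.
- tin: Yellow tin, 54 mm thick, 75 mm high, standing by the rear column of the press. Origin at the centre of its underside. Leave alone.
- bundle: Bundle of cigars with two yellow bands, 44 mm wide (own x), 118 mm long (own y), 38 mm high, lying on the table on the robot's side of one of the two moulds. Origin at the centre of its underside. Leave alone.
- brush: Flat brush 170 mm long, loose, lying on the table on the robot's side of the other mould, long axis along its own x, under 30 mm high. Origin at the middle of its underside. Leave alone.
Not all that is in view belongs to the job. Leave any turquoise or yellow look-alike of the mould alone.

How it is judged:
By the outcome, as a careful person would: the job done as asked, in the order asked, and still so for the second after the job is handed in, with the robot touching nothing.
It also fails if it takes over 72 s, if anything falls off the work surface, if the arm or the gripper's body presses on something with over 40 N, if the wrist force passes 120 N, or if a joint passes its speed limit or range.

## Working session

There is one attempt and no reset: what is moved stays moved. The work goes in short steps, each a Python script; the robot and the scene stay as the last script left them, time stands still between calls to the robot, and variables do not carry over. Pictures are saved under pics/ and viewed, and the job is handed in when it is done.

```bash
ls; mkdir -p pics; python3 - <<'E'
from bench import ctrl
import cv2,numpy as np
o=ctrl.get_obs();print(o)
for n in ["scene","top","wrist"]:
    c=ctrl.calibration(n);print(n,c)
    cv2.imwrite(f"pics/a_{n}.png",ctrl.grab_frame(n)[:,:,::-1])
E
```

```text
pics
{'clock': 0.0, 'joint_positions': array([ 1.27206701,  0.46942916, -0.04862485,  1.53371104,  0.02408208,
        1.14101829, -0.08228854]), 'qd': array([ 1.31620857e-03,  2.62668103e-04,  1.02611547e-03,  2.22836659e-03,
       -1.43740878e-03,  4.03566306e-05, -1.75647791e-04]), 'joint_efforts': array([ 3.89445895e-04, -5.10313404e+01, -4.66655998e-02, -2.37713724e+01,
        1.07261643e-02,  7.42705422e-03, -2.35027494e-05]), 'eef_pos': array([ 0.17981489, -0.65002438,  0.24926252]), 'tool_rot': array([[ 9.63799689e-01,  2.66626769e-01, -5.71226715e-04],
       [ 2.66627377e-01, -9.63797823e-01,  1.89682493e-03],
       [-4.48027628e-05, -1.98046396e-03, -9.99998038e-01]]), 'contact_force': array([0.56085772, 0.19602861, 0.0294197 ]), 'wrist_torque': array([ 0.00427326, -0.02478624, -0.01436277]), 'opening': 0.08541475699186515}
scene {'fov_y': 43.52900043928202, 'cx': 256.61706333967055, 'cy': 182.850421469208, 'D': array([-0.1620587,  0.       ,  0.       ,  0.       ,  0.       ]), 'R': array([[ 0.66551462,  0.74618045, -0.0174651 ],
       [ 0.58799756, -0.53855766, -0.6
[... 171 characters left out ...]
 'cy': 187.66742375742, 'D': array([0.00876898, 0.        , 0.        , 0.        , 0.        ]), 'R': array([[ 0.00141047, -0.99998276,  0.00570021],
       [-0.99462255, -0.00199316, -0.10354715],
       [ 0.10355672, -0.0055235 , -0.99460821]]), 't': array([-0.05761895,  0.49910324,  1.26063433])}
wrist {'fov_y': 58.69073744433489, 'cx': 257.98905226000414, 'cy': 195.710584387978, 'D': array([0.01712468, 0.        , 0.        , 0.        , 0.        ]), 'R': array([[ 2.67033545e-01, -9.63686878e-01, -8.28881684e-04],
       [-9.20320183e-01, -2.55271747e-01,  2.96390109e-01],
       [-2.85838849e-01, -7.83832648e-02, -9.55066603e-01]]), 't': array([-0.67296566, -0.03894089,  0.37960448])}
```

View pics/a_scene.png

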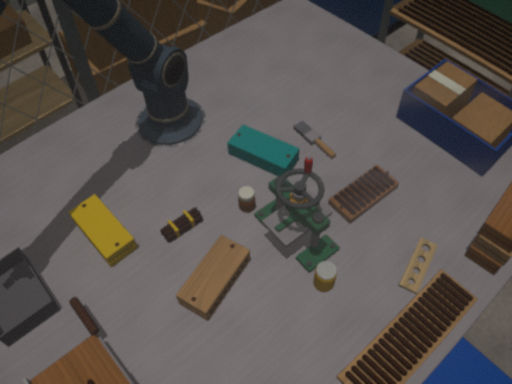

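View pics/a_top.png

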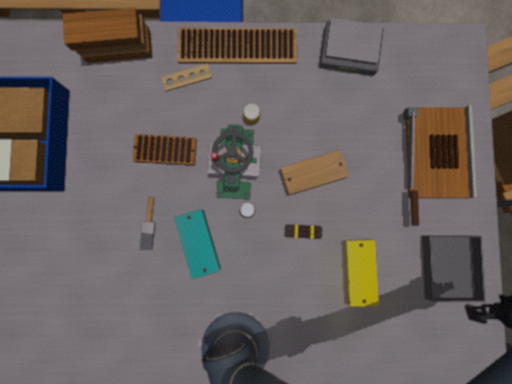

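```bash
cat > h.py <<'E'
import cv2,numpy as np
def KD(c):
    f=192/np.tan(np.radians(c["fov_y"]/2))
    return np.array([[f,0,c["cx"]],[0,f,c["cy"]],[0,0,1]]),np.array(c["D"])
def ray(c,px,z):
    K,D=KD(c);p=cv2.undistortPoints(np.array(px,float).reshape(-1,1,2),K,D).reshape(-1,2)
    d=np.c_[p,np.ones(len(p))]@c["R"]; o=-c["R"].T@c["t"]
    return (o+d*((z-o[2])/d[:,2])[:,None])[:,:2]
def proj(c,X):
    K,D=KD(c);X=np.atleast_2d(np.array(X,float))
    return cv2.projectPoints(X,cv2.Rodrigues(c["R"])[0],np.array(c["t"]),K,D)[0].reshape(-1,2)
def mask_mould(im):
    h=cv2.cvtColor(im,cv2.COLOR_RGB2HSV)
    return h
def Rdown(yaw):
    # tool z down, tool x axis at yaw
    c,s=np.cos(yaw),np.sin(yaw)
    return np.array([[c,s,0],[s,-c,0],[0,0,-1.]])
E
python3 - <<'E'
import cv2
a=cv2.imread("pics/a_top.png")[90:230,120:370];cv2.imwrite("pics/a_topz.png",cv2.resize(a,None,fx=3.2,fy=3.2,interpolation=cv2.INTER_CUBIC))
a=cv2.imread("pics/a_scene.png")[140:330,160:410];cv2.imwrite("pics/a_scz.png",cv2.resize(a,None,fx=3,fy=3,interpolation=cv2.INTER_CUBIC))
E
```

```text
(no output)
```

View pics/a_topz.png

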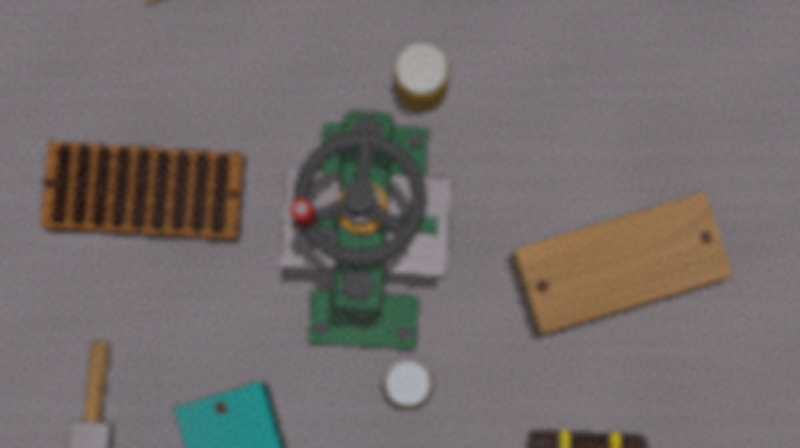

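View pics/a_scz.png

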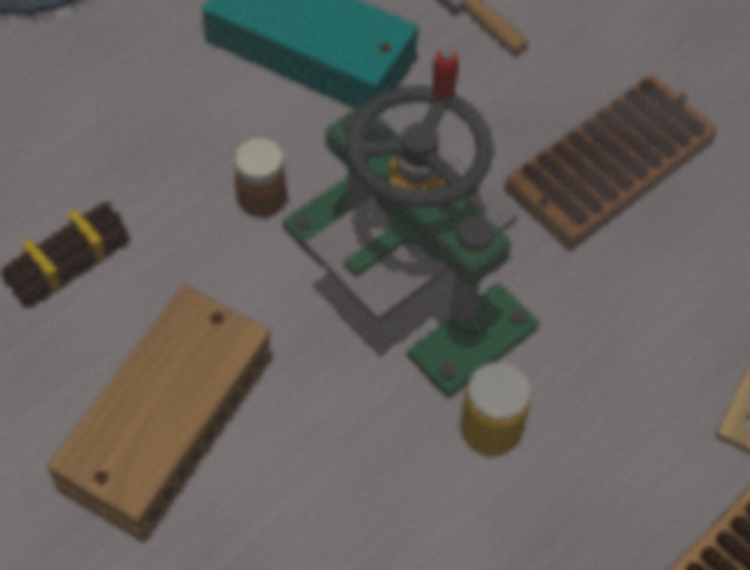

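```bash
python3 - <<'E'
from bench import ctrl
from h import *
ct=ctrl.calibration("top");cs=ctrl.calibration("scene")
def z(p,s,o):return np.array(p)/s+np.array(o)-0.5+0.5/s
# mould corners top (zoom px), press near-foot corners, platen corners
m=z([(513,253),(705,193),(732,275),(540,335)],3.2,(120,90))
M=ray(ct,m,.05);print("mould top",M,M.mean(0))
f=z([(309,291),(418,297),(417,349),(309,344)],3.2,(120,90));F=ray(ct,f,.014);print("near foot",F,F.mean(0))
g=z([(323,122),(428,127),(427,175)],3.2,(120,90));print("far foot",ray(ct,g,.014))
ms=z([(183,286),(270,333),(142,520),(51,467)],3,(160,140))
M=ray(cs,ms,.054);print("mould scene",M,M.mean(0))
fs=z([(408,356),(498,285),(539,324),(450,394)],3,(160,140));F=ray(cs,fs,.014);print("far foot scene",F,F.mean(0))
fs=z([(284,222),],3,(160,140));F=ray(cs,fs,.014);print("near foot corner scene",F)
im=cv2.cvtColor(cv2.imread("pics/a_top.png"),cv2.COLOR_BGR2HSV)
r=(((im[...,0]<8)|(im[...,0]>172))&(im[...,1]>150)&(im[...,2]>80))[130:190,190:270]
v,u=np.nonzero(r);print("knob px",u.mean()+190,v.mean()+130,len(u));k=(u.mean()+190,v.mean()+130)
print(ray(ct,[k],.25))
im=cv2.cvtColor(cv2.imread("pics/a_scene.png"),cv2.COLOR_BGR2HSV)
r=(((im[...,0]<8)|(im[...,0]>172))&(im[...,1]>150)&(im[...,2]>60))[140:190,290:330]
v,u=np.nonzero(r);k=(u.mean()+290,v.mean()+140);print("knob scene",k,len(u),ray(cs,[k],.23))
for nm,p in [("gum",[(408,384)]),("tin",[(421,68)])]:
  print(nm,ray(ct,z(p,3.2,(120,90)),.07))
E
```

```text
mould top [[ 0.55726163 -0.14141919]
 [ 0.61803816 -0.3329789 ]
 [ 0.53573934 -0.35798442]
 [ 0.47579645 -0.1675466 ]] [ 0.54670889 -0.24998228]
near foot [[ 0.52331127  0.06325917]
 [ 0.51741279 -0.04735839]
 [ 0.46450688 -0.04646235]
 [ 0.46937282  0.06266748]] [0.49365094 0.00802648]
far foot [[ 0.69845875  0.05076236]
 [ 0.69352932 -0.05726812]
 [ 0.6433184  -0.05631125]]
mould scene [[ 0.48246458 -0.1693287 ]
 [ 0.56741106 -0.14417629]
 [ 0.62586004 -0.32848146]
 [ 0.54216472 -0.35526064]] [ 0.5544751  -0.24931177]
far foot scene [[ 0.64720821 -0.05734167]
 [ 0.65055459  0.05172989]
 [ 0.70254141  0.04935301]
 [ 0.69746682 -0.05655525]] [ 0.67444276 -0.0032035 ]
near foot corner scene [[ 0.47129538 -0.04432472]]
knob px 215.0909090909091 157.54545454545456 11
[[0.55653744 0.04631471]]
knob scene (np.float64(308.1875), np.float64(161.125)) 16 [[0.55552149 0.06029812]]
gum [[ 0.42639617 -0.03800182]]
tin [[ 0.73885052 -0.04993474]]
```

```bash
python3 - <<'E'
from bench import ctrl
from h import *
o=ctrl.get_obs();c=ctrl.calibration("wrist")
C=-c["R"].T@c["t"];T=o["tool_rot"];print("cam in tool",T.T@(C-o["eef_pos"]));print(T.T@c["R"].T)
for yaw in [0,1.57,3.14,-1.57,-.05]:
  for p in [(.5,-.14,.42),(.45,-.12,.4),(.62,-.3,.4),(.57,-.36,.06),(.45,-.19,.04)]:
    q=ctrl.solve_ik(np.array(p),Rdown(yaw)); print(yaw,p,None if q is None else np.round(q,2))
E
```

```text
cam in tool [ 0.0756389  -0.00148219 -0.12418119]
[[ 4.69016527e-04 -9.55078393e-01 -2.96352904e-01]
 [ 9.99999419e-01  1.60286857e-04  1.06605920e-03]
 [-9.70668633e-04 -2.96353232e-01  9.55077913e-01]]
0 (0.5, -0.14, 0.42) [ 0.59  0.13 -0.45  1.62  0.06  1.4  -1.44]
0 (0.45, -0.12, 0.4) [ 0.65  0.04 -0.5   1.76  0.02  1.35 -1.42]
0 (0.62, -0.3, 0.4) [ 0.53  0.43 -0.21  1.27  0.09  1.46 -1.25]
0 (0.57, -0.36, 0.06) [ 0.57  0.67 -0.1   1.68  0.09  0.8  -1.14]
0 (0.45, -0.19, 0.04) [ 0.48  0.48 -0.2   2.13  0.18  0.54 -1.43]
1.57 (0.5, -0.14, 0.42) [ 0.77  0.16 -0.66  1.61  0.1   1.41  0.1 ]
1.57 (0.45, -0.12, 0.4) [ 0.81  0.05 -0.66  1.75  0.03  1.35  0.14]
1.57 (0.62, -0.3, 0.4) [ 0.7   0.46 -0.49  1.26  0.21  1.48  0.23]
1.57 (0.57, -0.36, 0.06) [ 0.75  0.7  -0.37  1.67  0.32  0.84  0.24]
1.57 (0.45, -0.19, 0.04) [ 0.69  0.52 -0.47  2.12  0.41  0.59 -0.08]
3.14 (0.5, -0.14, 0.42) [ 0.89  0.18 -0.82  1.61  0.13  1.41  1.64]
3.14 (0.45, -0.12, 0.4) [ 0.93  0.07 -0.79  1.75  0.05  1.35  1.7 ]
3.14 (0.62, -0.3, 0.4) [ 0.85  0.51 -0.76  1.24  0.34  1.51  1.71]
3.14 (0.57, -0.36, 0.06) [ 0.94  0.77 -0.66  1.66  0.56  0.92  1.63]
3.14 (0.45, -0.19, 0.04) [ 0.81  0.56 -0.62  2.12  0.55  0.63  1.37]
-1.57 (0.5, -0.14, 0.42) None
-1.57 (0.45, -0.12, 0.4) None
-1.57 (0.62, -0.3, 0.4) [-0.24  0.6   1.11  1.32 -0.53  1.54 -2.33]
-1.57 (0.57, -0.36, 0.06) [ 0.35  0.67  0.23  1.7  -0.2   0.79 -2.48]
-1.57 (0.45, -0.19, 0.04) [-0.47  0.79  1.1   2.18 -1.02  0.84 -1.84]
-0.05 (0.5, -0.14, 0.42) [ 0.59  0.13 -0.45  1.62  0.06  1.4  -1.49]
-0.05 (0.45, -0.12, 0.4) [ 0.65  0.04 -0.49  1.76  0.02  1.35 -1.47]
-0.05 (0.62, -0.3, 0.4) [ 0.52  0.43 -0.2   1.27  0.08  1.46 -1.3 ]
-0.05 (0.57, -0.36, 0.06) [ 0.57  0.66 -0.09  1.68  0.08  0.8  -1.19]
-0.05 (0.45, -0.19, 0.04) [ 0.47  0.48 -0.19  2.13  0.17  0.54 -1.47]
```

```bash
python3 - <<'E'
from bench import ctrl
from h import *
from scipy.spatial.transform import Rotation as Ro
# throat: y axis u, push
yw=-.055
for tilt in [0,.15,.3,.45]:
 for dy in (0,.1,-.1):
  R=Ro.from_rotvec([tilt,0,0]).as_matrix()@Rdown(-np.pi/2+yw+dy)
  if dy==0: print(tilt,"z axis",np.round(R[:,2],2))
  out=[]
  for y in [-.38,-.3,-.2,-.15,-.11]:
    q=ctrl.solve_ik(np.array([.584+.055*y,y,.045]),R); out.append(None if q is None else list(np.round(q,2)))
  print(tilt,dy,out)
E
```

```text
0 z axis [ 0.  0. -1.]
0 0 [[np.float64(0.36), np.float64(0.7), np.float64(0.25), np.float64(1.69), np.float64(-0.23), np.float64(0.78), np.float64(-2.48)], [np.float64(0.26), np.float64(0.65), np.float64(0.22), np.float64(1.79), np.float64(-0.2), np.float64(0.73), np.float64(-2.61)], [np.float64(-0.44), np.float64(0.92), np.float64(1.1), np.float64(1.9), np.float64(-1.01), np.float64(1.0), np.float64(-2.07)], [np.float64(-0.54), np.float64(0.91), np.float64(1.1), np.float64(1.93), np.float64(-1.0), np.float64(0.99), np.float64(-2.14)], [np.float64(-0.61), np.float64(0.9), np.float64(1.1), np.float64(1.95), np.float64(-1.0), np.float64(0.98), np.float64(-2.2)]]
0 0.1 [[np.float64(0.38), np.float64(0.7), np.float64(0.23), np.float64(1.69), np.float64(-0.21), np.float64(0.78), np.float64(-2.4)], [np.float64(0.28), np.float64(0.65), np.float64(0.19), np.float64(1.79), np.float64(-0.18), np.float64(0.72), np.float64(-2.53)], [np.float64(-0.44), np.float64(0.92), np.float64(1.1), np.float64(1.9), np.float64(-1.01), np.float64(1.0), np.float64(-1.97)], [np.float64(-0.54), np.float64(0.91),
[... 6177 characters left out ...]
0.54), np.float64(0.88), np.float64(-2.38)]]
0.45 -0.1 [[np.float64(0.56), np.float64(0.83), np.float64(0.19), np.float64(1.48), np.float64(-0.51), np.float64(1.2), np.float64(-2.31)], [np.float64(0.49), np.float64(0.77), np.float64(0.14), np.float64(1.62), np.float64(-0.53), np.float64(1.1), np.float64(-2.37)], [np.float64(0.4), np.float64(0.7), np.float64(0.08), np.float64(1.75), np.float64(-0.55), np.float64(0.98), np.float64(-2.46)], [np.float64(0.35), np.float64(0.68), np.float64(0.04), np.float64(1.8), np.float64(-0.56), np.float64(0.93), np.float64(-2.51)], [np.float64(0.31), np.float64(0.66), np.float64(0.01), np.float64(1.83), np.float64(-0.57), np.float64(0.89), np.float64(-2.56)]]
```

```bash
python3 - <<'E'
from bench import ctrl
from h import *
import pickle
for yaw,p in [(-1.4,(.55,-.36,.42)),(-1.2,(.55,-.36,.42)),(-1.0,(.55,-.34,.42))]:
  q=ctrl.solve_ik(np.array(p),Rdown(yaw)); print(yaw,q)
  if q is None: continue
  ctrl.movep(np.array(p),Rdown(yaw));ctrl.wait(.2)
  c=ctrl.calibration("wrist");im=ctrl.grab_frame("wrist")
  pickle.dump((c,im),open("b.pkl","wb"));cv2.imwrite("pics/b.png",im[:,:,::-1]);print(ctrl.get_obs()["clock"])
  break
E
```

```text
-1.4 [ 0.4623443   0.35246117  0.07679769  1.32928393 -0.02664925  1.46084159
 -2.43343354]
2.425
```

View pics/b.png

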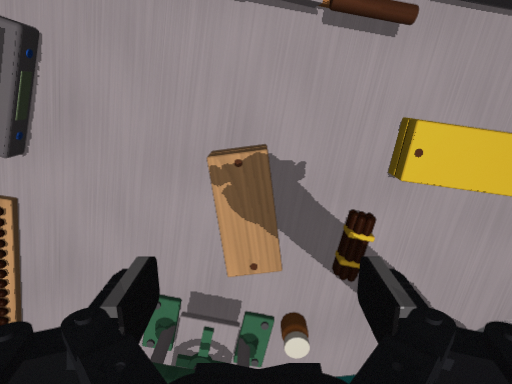

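```bash
python3 - <<'E'
from bench import ctrl
from h import *
import pickle
for yaw,p in [(-1.4,(.55,-.22,.44)),(-1.2,(.55,-.22,.44)),(-1.0,(.55,-.22,.44)),(-.7,(.55,-.22,.44))]:
  q=ctrl.solve_ik(np.array(p),Rdown(yaw)); print(yaw,q)
  if q is None or abs(q-ctrl.get_obs()["joint_positions"]).max()>1: continue
  ctrl.movep(np.array(p),Rdown(yaw));ctrl.wait(.2)
  c=ctrl.calibration("wrist");im=ctrl.grab_frame("wrist")
  pickle.dump((c,im),open("c.pkl","wb"));cv2.imwrite("pics/c.png",cv2.resize(im[:,:,::-1],None,fx=1.56,fy=1.56,interpolation=cv2.INTER_CUBIC));print(ctrl.get_obs()["clock"])
  break
E
```

```text
-1.4 [ 0.2558176   0.22910764  0.06814601  1.45091268 -0.015557    1.4620988
 -2.64692031]
3.3
```

View pics/c.png

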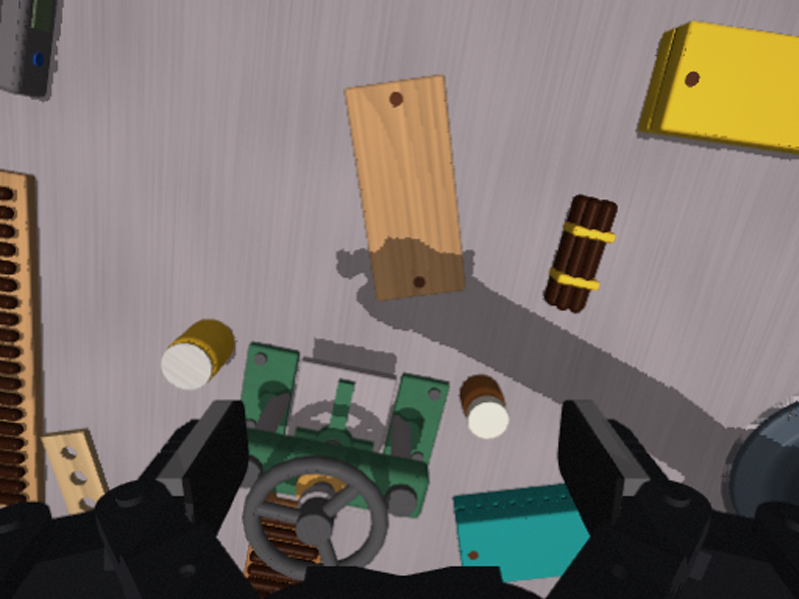

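```bash
python3 - <<'E'
from h import *
import pickle
c,im=pickle.load(open("c.pkl","rb"))
s=1.56;z=lambda p:(np.array(p,float)+.5)/s-.5
F=ray(c,z([(251,342),(300,351),(402,374),(449,381)]),.014)
L=np.array([[.115,-.055],[.059,-.055],[-.059,-.055],[-.115,-.055]])
def fit(L,W):
    lc,wc=L.mean(0),W.mean(0);A=(L-lc);B=(W-wc)
    th=np.arctan2((A[:,0]*B[:,1]-A[:,1]*B[:,0]).sum(),(A*B).sum())
    R=np.array([[np.cos(th),-np.sin(th)],[np.sin(th),np.cos(th)]])
    return th,wc-R@lc,(B-A@R.T)*1e3
print(F);print(fit(L,F))
M=ray(c,z([(345,89),(443,75),(466,288),(377,300)]),.054)
print(M);print(fit(np.array([[.045,-.1],[-.045,-.1],[-.045,.1],[.045,.1]]),M))
# wheel: hub pixel
print("hub",ray(c,z([(316,524)]),.207))
cb,_=pickle.load(open("b.pkl","rb"))
Mb=ray(cb,[(209.5,157),(267,149),(281,271),(229,276)],.054);print(fit(np.array([[.045,-.1],[-.045,-.1],[-.045,.1],[.045,.1]]),Mb))
E
```

```text
[[ 0.69064753 -0.05833213]
 [ 0.63635574 -0.05669164]
 [ 0.52029574 -0.04814954]
 [ 0.46655444 -0.04853643]]
(np.float64(-0.04994548729882687), array([0.58120922, 0.00200398]), array([[-2.67242866,  0.33664698],
       [-1.03404888, -0.81864881],
       [ 0.75880437,  1.83233674],
       [ 2.94767318, -1.35033491]]))
[[ 0.61927724 -0.32946493]
 [ 0.53573166 -0.35526113]
 [ 0.47632269 -0.16824927]
 [ 0.56138038 -0.14124304]]
(np.float64(0.30307981598408085), array([ 0.54817799, -0.24855459]), array([[-1.69583997,  1.10109565],
       [ 0.65654079,  2.16639629],
       [ 0.93978234, -1.70611193],
       [ 0.09951684, -1.56138001]]))
hub [[0.5809011  0.00532958]]
(np.float64(0.2912170859019435), array([ 0.54696206, -0.24881195]), array([[-3.4690175 ,  1.11987264],
       [ 2.64201264,  1.3673262 ],
       [ 2.92926643,  0.1215019 ],
       [-2.10226157, -2.60870074]]))
```

```bash
python3 - <<'E'
from bench import ctrl
from h import *
ctrl.movep(np.array([.45,-.187,.15]),Rdown(0.)) 
ctrl.gripper_to(0.0,30)
ctrl.line_to(np.array([.45,-.187,.04]),v=.2)
ctrl.line_to(np.array([.508,-.187,.04]),v=.08)
print(ctrl.get_obs()["eef_pos"],ctrl.get_obs()["contact_force"],ctrl.get_obs()["clock"])
cv2.imwrite("pics/d.png",cv2.resize(ctrl.grab_frame("top")[90:230,120:370,::-1],None,fx=3.2,fy=3.2,interpolation=cv2.INTER_CUBIC))
E
```

```text
[ 0.5086586  -0.18755183  0.04023854] [-0.67051895 -0.1638175  -0.66232988] 6.8583
```

View pics/d.png

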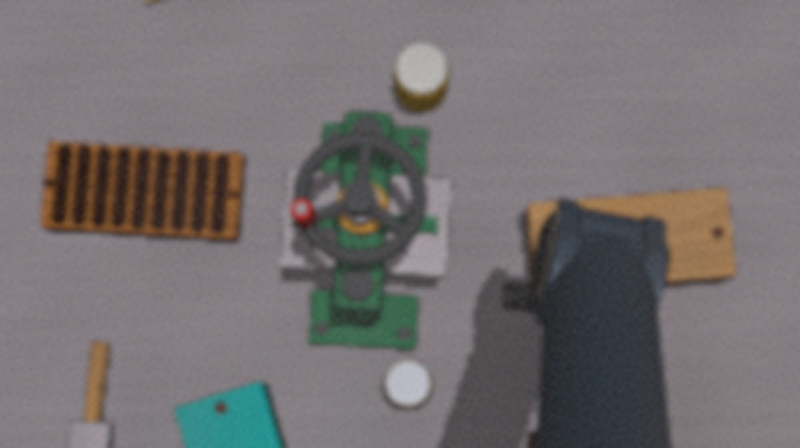

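```bash
python3 - <<'E'
from bench import ctrl
from h import *
import pickle
ctrl.line_to(np.array([.522,-.187,.04]),v=.08)
ctrl.line_to(np.array([.47,-.187,.04]),v=.2)
ctrl.line_to(np.array([.47,-.187,.15]),v=.3)
R=Rdown(-1.4)
ctrl.movep(np.array([.55,-.25,.40]),R);ctrl.gripper_to(.085);ctrl.wait(.15)
c=ctrl.calibration("wrist");im=ctrl.grab_frame("wrist")
pickle.dump((c,im),open("e.pkl","wb"));cv2.imwrite("pics/e.png",cv2.resize(im[:,:,::-1],None,fx=1.56,fy=1.56,interpolation=cv2.INTER_CUBIC));print(ctrl.get_obs()["clock"],ctrl.get_obs()["joint_positions"])
E
```

```text
10.2917 [ 0.22410813  0.26048898  0.17177924  1.50131539 -0.04485369  1.38362034
 -2.57225868]
```

View pics/e.png

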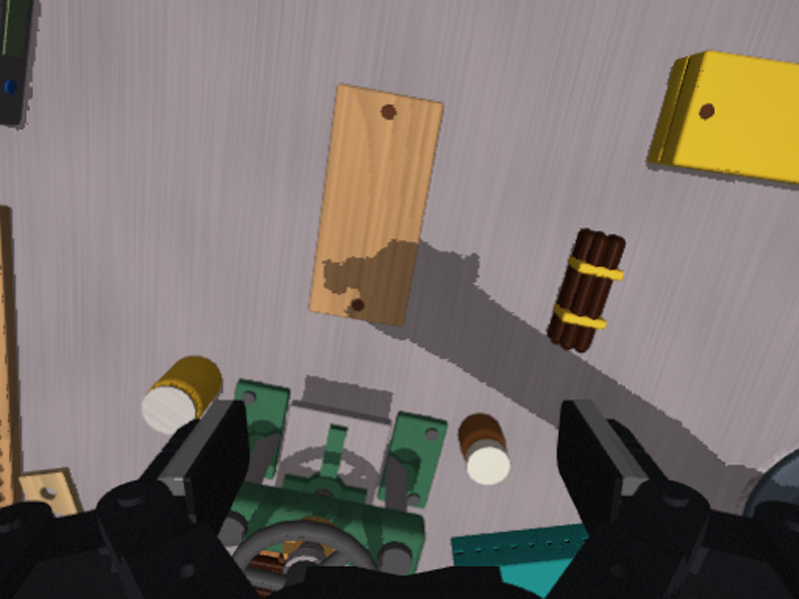

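```bash
cat >> h.py <<'E'
def fit(L,W):
    lc,wc=L.mean(0),W.mean(0);A=(L-lc);B=(W-wc)
    th=np.arctan2((A[:,0]*B[:,1]-A[:,1]*B[:,0]).sum(),(A*B).sum())
    R=np.array([[np.cos(th),-np.sin(th)],[np.sin(th),np.cos(th)]])
    return th,wc-R@lc,(B-A@R.T)*1e3
LF=np.array([[.115,-.055],[.059,-.055],[-.059,-.055],[-.115,-.055]])
LM=np.array([[.045,-.1],[-.045,-.1],[-.045,.1],[.045,.1]])
zz=lambda p,s=1.56:(np.array(p,float)+.5)/s-.5
E
python3 - <<'E'
from h import *
import pickle
c,im=pickle.load(open("e.pkl","rb"))
print(fit(LF,ray(c,zz([(239,379),(290,389),(399,411),(447,420)]),.014)))
print(fit(LM,ray(c,zz([(338,84),(443,102),(405,326),(309,312)]),.054)))
E
```

```text
(np.float64(-0.04678476838787437), array([0.5809122, 0.0006062]), array([[-2.83246152,  0.10453314],
       [-0.55781286, -0.05990371],
       [-0.00840189,  0.38299681],
       [ 3.39867627, -0.42762624]]))
(np.float64(0.007977965273382615), array([ 0.57779636, -0.25899146]), array([[-1.61269316,  1.11982102],
       [ 1.28368948,  0.63389673],
       [ 0.15641313, -1.32243469],
       [ 0.17259055, -0.43128306]]))
```

```bash
cat >> h.py <<'E'
from scipy.spatial.transform import Rotation as Ro
def Rpush(yaw,tilt=.4):
    return Ro.from_rotvec([0,0,yaw]).as_matrix()@Ro.from_rotvec([tilt,0,0]).as_matrix()@Rdown(-np.pi/2)
PRESS=np.array([.581,.0013]);PY=-.048
E
python3 - <<'E'
from bench import ctrl
from h import *
R=Rpush(PY)
ctrl.movep(np.array([.572,-.43,.12]),R)
ctrl.gripper_to(.05,40)
ctrl.line_to(np.array([.572,-.43,.042]),v=.2)
print(ctrl.get_obs()["joint_positions"],ctrl.get_obs()["clock"])
ctrl.line_to(np.array([.573,-.37,.042]),v=.1)
f0=ctrl.get_obs()["contact_force"]
ctrl.line_to(np.array([.572,-.30,.042]),v=.08)
o=ctrl.get_obs();print(f0,o["eef_pos"],o["contact_force"],o["clock"],o["opening"])
im=ctrl.grab_frame("top");cv2.imwrite("pics/f.png",cv2.resize(im[90:230,120:370,::-1],None,fx=3.2,fy=3.2,interpolation=cv2.INTER_CUBIC))
im=ctrl.grab_frame("wrist");cv2.imwrite("pics/f2.png",im[:,:,::-1])
E
```

```text
[ 0.59283646  0.86679002  0.19907507  1.39939246 -0.490492    1.20339149
 -2.1943303 ] 12.5333
[0.16198053 0.07068011 1.26745545] [ 0.57210188 -0.29935591  0.04209535] [ 0.28451006 -0.22101348  0.36249975] 14.3083 0.050047923957352344
```

View pics/f.png

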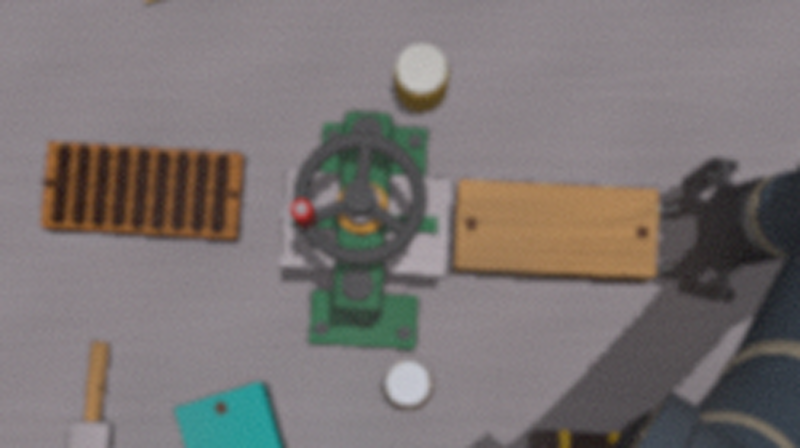

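View pics/f2.png

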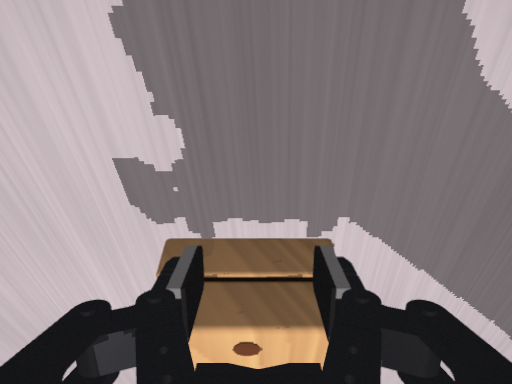

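```bash
python3 - <<'E'
from bench import ctrl
from h import *
ct=ctrl.calibration("top")
def z(p):return (np.array(p,float)+.5)/3.2-.5+np.array([120,90])
# order +x rear,-x rear,-x front,+x front
print(fit(LM,ray(ct,z([(659,188),(657,277),(452,270),(456,180)]),.054)))
print(fit(LM,ray(ct,z([(705,193),(732,275),(540,335),(513,253)]),.054)))
f=np.array([(418,297),(417,349),(427,175),(428,127)])
W=ray(ct,z(f),.014);print(fit(np.array([[-.059,-.055],[-.115,-.055],[.059,-.055],[.115,-.055]]),W))
E
```

```text
(np.float64(-0.03611125323410536), array([ 0.58114402, -0.18381533]), array([[-0.33025195, -1.10868602],
       [ 0.49408314, -0.85947585],
       [-0.19696978,  1.3708196 ],
       [ 0.03313859,  0.59734227]]))
(np.float64(0.30553303066855797), array([ 0.54613317, -0.24934423]), array([[-1.89398955, -0.89966448],
       [ 1.90112984,  1.24660022],
       [ 2.30948339,  0.34050367],
       [-2.31662368, -0.68743941]]))
(np.float64(-0.05239767459353033), array([0.5825724 , 0.00307449]), array([[-3.36003322,  1.40158984],
       [-0.34279715, -0.63530189],
       [ 4.70752709, -1.37117624],
       [-1.00469672,  0.60488829]]))
```

```bash
python3 - <<'E'
from bench import ctrl
from h import *
g=ctrl.line_to(np.array([.5715,-.165,.042]),v=.08,guard=15)
o=ctrl.get_obs();print(g,o["eef_pos"],o["contact_force"],o["clock"],o["joint_positions"])
im=ctrl.grab_frame("top");cv2.imwrite("pics/g.png",cv2.resize(im[90:230,120:370,::-1],None,fx=3.2,fy=3.2,interpolation=cv2.INTER_CUBIC))
im=ctrl.grab_frame("scene");cv2.imwrite("pics/g2.png",cv2.resize(im[140:330,160:410,::-1],None,fx=3,fy=3,interpolation=cv2.INTER_CUBIC))
E
```

```text
False [ 0.57149238 -0.16505688  0.04197374] [-0.42578629 -2.38782443 -1.28127188] 16.25 [ 0.30732501  0.66598991  0.11201492  1.81960603 -0.58210781  0.89568506
 -2.3659541 ]
```

View pics/g.png

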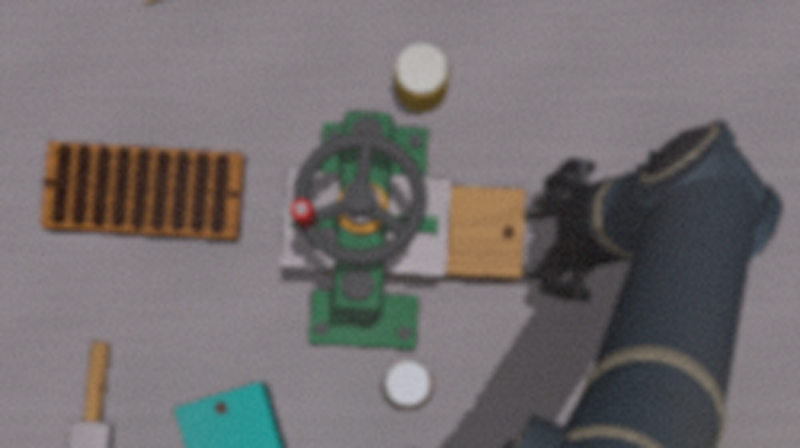

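View pics/g2.png

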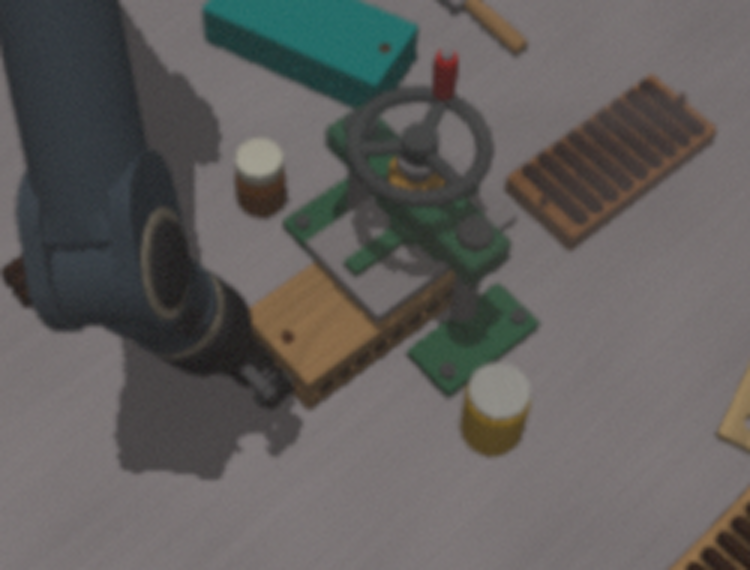

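```bash
python3 - <<'E'
from bench import ctrl
from h import *
ct=ctrl.calibration("top");cs=ctrl.calibration("scene")
def z(p,s=3.2,o=(120,90)):return (np.array(p,float)+.5)/s-.5+np.array(o)
P=Ro.from_rotvec([0,0,PY]).as_matrix()[:2,:2]
loc=lambda W:(W-PRESS)@P
print("mould rear top",loc(ray(ct,z([(527,187),(523,278)]),.054)))
print("platen edge top",loc(ray(ct,z([(451,178),(445,277)]),.08)))
print("platen left edge",loc(ray(ct,z([(283,268)]),.08)))
print("mould rear scene",loc(ray(cs,z([(244,311),(307,391)],3,(160,140)),.054)))
print("platen scene",loc(ray(cs,z([(379,318)],3,(160,140)),.08)))
print("foot scene",loc(ray(cs,z([(408,356),(450,394),(284,222)],3,(160,140)),.014)))
E
```

```text
mould rear top [[ 0.04934415 -0.154498  ]
 [-0.04185771 -0.15433341]]
platen edge top [[ 0.049059   -0.07835092]
 [-0.04819974 -0.07718077]]
platen left edge [[-0.04729675  0.07931762]]
mould rear scene [[-0.03731656 -0.14975627]
 [ 0.05516103 -0.15635045]]
platen scene [[ 0.0515185  -0.07627046]]
foot scene [[ 0.06894567 -0.05539735]
 [ 0.11910866 -0.05220036]
 [-0.10738911 -0.05083597]]
```

```bash
python3 - <<'E'
from bench import ctrl
from h import *
import pickle
g=ctrl.line_to(np.array([.5705,-.112,.042]),v=.06,guard=15)
o=ctrl.get_obs();print(g,o["eef_pos"],o["contact_force"],o["clock"])
ctrl.line_to(np.array([.568,-.16,.042]),v=.15)
ctrl.line_to(np.array([.568,-.18,.12]),v=.25)
for p in [(.56,-.16,.36),(.55,-.2,.40)]:
  q=ctrl.solve_ik(np.array(p),Rpush(PY,.15));print(q)
  if q is not None and abs(q-ctrl.get_obs()["joint_positions"]).max()<1: ctrl.movep(np.array(p),Rpush(PY,.15));break
ctrl.wait(.15)
c=ctrl.calibration("wrist");im=ctrl.grab_frame("wrist")
pickle.dump((c,im),open("i.pkl","wb"));cv2.imwrite("pics/i.png",cv2.resize(im[:,:,::-1],None,fx=1.56,fy=1.56,interpolation=cv2.INTER_CUBIC));print(ctrl.get_obs()["clock"])
im=ctrl.grab_frame("top");cv2.imwrite("pics/i3.png",cv2.resize(im[90:230,120:370,::-1],None,fx=3.2,fy=3.2,interpolation=cv2.INTER_CUBIC))
E
```

```text
False [ 0.57053312 -0.11124457  0.04219793] [-0.22258437 -0.26397567 -0.38098647] 17.3833
[-0.40326508  0.34340578  0.91551488  1.62584952 -0.41302057  1.38628757
 -2.60359613]
19.475
```

View pics/i.png

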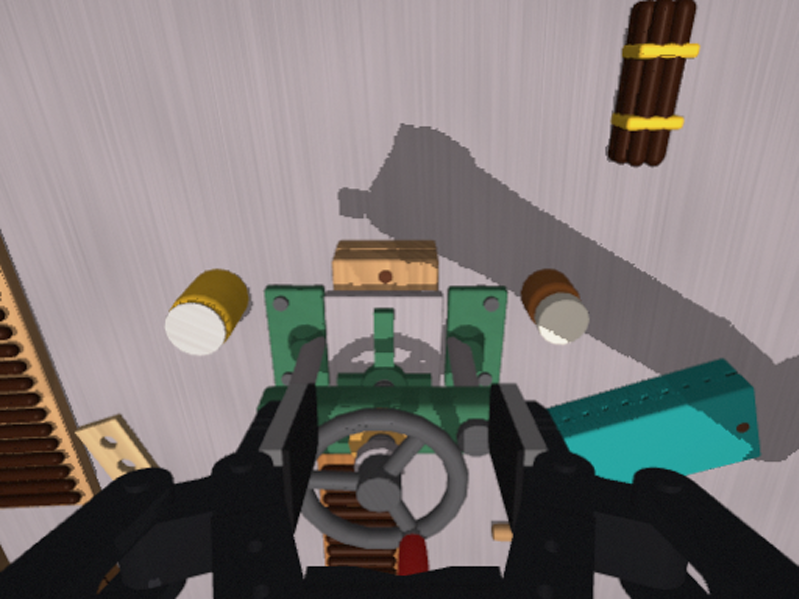

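View pics/i3.png

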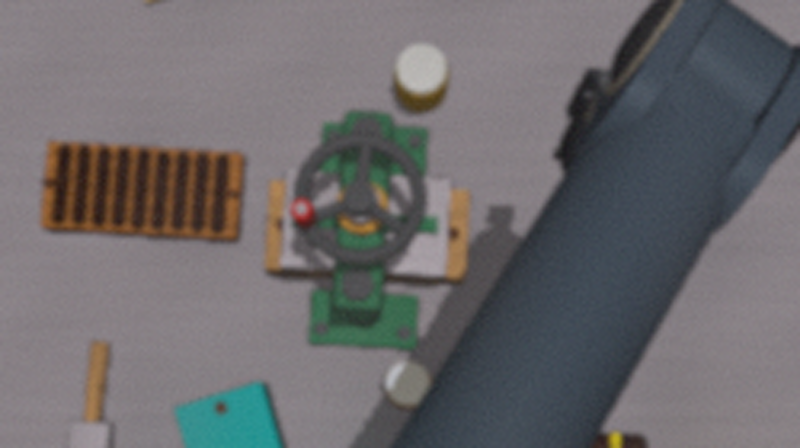

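```bash
python3 - <<'E'
from h import *
import pickle
c,im=pickle.load(open("i.pkl","rb"))
a=im[145:255,150:340,::-1];cv2.imwrite("pics/i4.png",cv2.resize(a,None,fx=4.2,fy=4.2,interpolation=cv2.INTER_CUBIC))
E
```

```text
(no output)
```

View pics/i4.png

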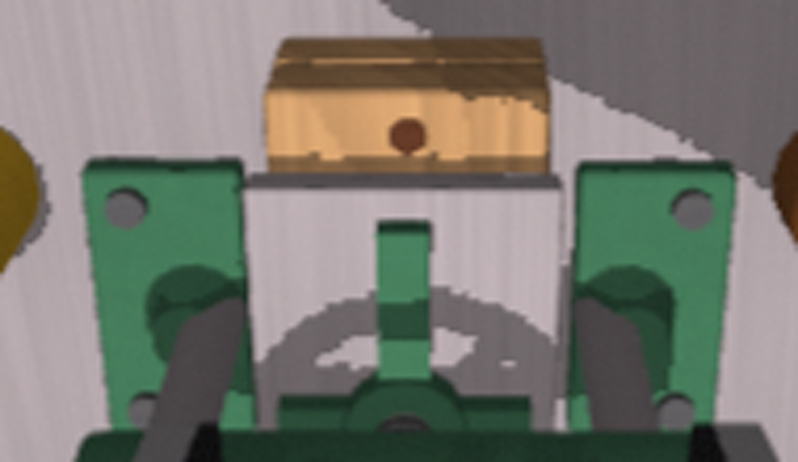

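```bash
python3 - <<'E'
from h import *
import pickle
from bench import ctrl
c,im=pickle.load(open("i.pkl","rb"))
z=lambda p,s=4.2,o=(150,145):(np.array(p,float)+.5)/s-.5+np.array(o)
F=ray(c,z([(84,172),(243,171),(579,173),(735,174)]),.014);print(fit(LF,F))
th,t,_=fit(LF,F)
P=Ro.from_rotvec([0,0,PY]).as_matrix()[:2,:2]
loc=lambda W:(W-PRESS)@P
print("mould rear top",loc(ray(c,z([(265,88),(549,85)]),.054)))
print("mould sides at platen",loc(ray(c,z([(267,172),(549,172)]),.054)))
for zt in (.075,.08): print("platen",loc(ray(c,z([(246,188),(560,187)]),zt)))
ct=ctrl.calibration("top")
zt=lambda p,s=3.2,o=(120,90):(np.array(p,float)+.5)/s-.5+np.array(o)
print("top rear",loc(ray(ct,zt([(469,190),(465,278)]),.054)),"front",loc(ray(ct,zt([(270,181),(267,271)]),.054)))
print("hub",ray(c,zz([(379,490)]),.204), loc(ray(c,zz([(379,490)]),.204)))
h=cv2.cvtColor(im,cv2.COLOR_RGB2HSV)
print("knob base px row")
E
```

```text
(np.float64(-0.05388376986403728), array([0.58147651, 0.00605656]), array([[-1.74176791,  0.36517943],
       [-0.8541794 , -0.29603783],
       [ 0.43655707, -0.07456793],
       [ 2.15939024,  0.00542633]]))
mould rear top [[ 0.04318148 -0.09671818]
 [-0.04434084 -0.0975695 ]]
mould sides at platen [[ 0.04419347 -0.06838051]
 [-0.04517443 -0.06821487]]
platen [[ 0.0479037  -0.07247552]
 [-0.04706136 -0.07262664]]
platen [[ 0.0471206  -0.07477577]
 [-0.04664048 -0.07492498]]
top rear [[ 0.04341844 -0.09712771]
 [-0.0447224  -0.09724645]] front [[ 0.04247944  0.10046792]
 [-0.04756276  0.09783803]]
hub [[0.5823761  0.01115182]] [[0.00090181 0.0099065 ]]
knob base px row
```

```bash
python3 - <<'E'
from bench import ctrl
from h import *
import pickle
p=np.array([.50,.01,.43])
q=ctrl.solve_ik(p,Rdown(0.));print(q)
ctrl.movep(p,Rdown(0.));ctrl.wait(.15)
c=ctrl.calibration("wrist");im=ctrl.grab_frame("wrist")
pickle.dump((c,im),open("j.pkl","wb"));cv2.imwrite("pics/j.png",cv2.resize(im[:,:,::-1],None,fx=1.56,fy=1.56,interpolation=cv2.INTER_CUBIC));print(ctrl.get_obs()["clock"])
E
```

```text
[-0.67141048  0.05215673  0.60555672  1.68844383 -0.03006595  1.41032504
 -1.63248134]
20.65
```

View pics/j.png

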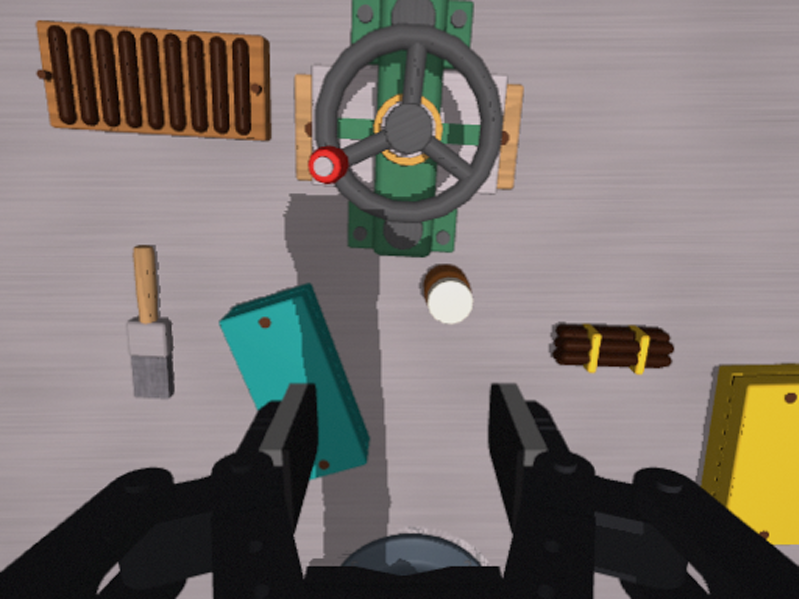

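```bash
python3 - <<'E'
from h import *
import pickle
c,im=pickle.load(open("j.pkl","rb"))
for th in (3.5,6,9):
  hz=.214-.00127*th
  H=ray(c,zz([(408,129)]),hz+.005)[0];E=ray(c,zz([(315,123),(501,120)]),hz-.005)
  K=ray(c,zz([(325,165)]),hz+.048)[0]
  print(th,"hub",H,"rim dia",np.linalg.norm(E[0]-E[1]),"knob",K,np.linalg.norm(K-H),np.degrees(np.arctan2(*(K-H)[::-1])))
P=Ro.from_rotvec([0,0,PY]).as_matrix()[:2,:2]
loc=lambda W:(W-PRESS)@P
print("near feet outer", ray(c,zz([(348,247),(456,251)]),.014), loc(ray(c,zz([(348,247),(456,251)]),.014)))
print("mould",loc(ray(c,zz([(296,180),(515,188),(523,85)]),.054)))
E
```

```text
3.5 hub [0.58154831 0.00598435] rim dia 0.11492611961849337 knob [0.56262647 0.05101502] 0.048844625970011844 112.79210046695327
6 hub [0.58160445 0.00594863] rim dia 0.11597202490894216 knob [0.56248772 0.05145732] 0.04936082482169764 112.78570373736694
9 hub [0.58167182 0.00590576] rim dia 0.11722711125748068 knob [0.56232122 0.05198809] 0.04998026423740027 112.7782020756027
near feet outer [[ 0.47073688  0.06526769]
 [ 0.46615488 -0.04554039]] [[-0.11320539  0.05860342]
 [-0.11246537 -0.05229689]]
mould [[-0.04543817  0.10309455]
 [-0.04368829 -0.09749943]
 [ 0.04360238 -0.09487397]]
```

```bash
cat > crank.py <<'E'
from bench import ctrl
from h import *
import json
def step(st,n,dphi,v=.09,guard=None,log=True):
    for i in range(n):
        st["phi"]-=dphi; st["z"]-=.00127*dphi
        p=np.array([st["cx"]+st["r"]*np.cos(st["phi"]),st["cy"]+st["r"]*np.sin(st["phi"]),st["z"]])
        g=ctrl.line_to(p,v=v,guard=guard)
        o=ctrl.get_obs();f=o["contact_force"]
        er=np.array([np.cos(st["phi"]),np.sin(st["phi"])]);et=np.array([er[1],-er[0]])
        e=o["eef_pos"]-p
        if log: print(round(np.degrees(st["phi"])),"Fr %.1f Ft %.1f Fz %.1f"%(f[:2]@er,f[:2]@et,f[2]),"err",np.round(e*1e3,1),round(o["clock"],1))
        if g: print("guard");return True
    return False
E
python3 - <<'E'
from crank import *
R=Rdown(0.)
ctrl.movep(np.array([.562,.049,.31]),R)
ctrl.gripper_to(.06,30)
ctrl.line_to(np.array([.562,.049,.236]),v=.12,guard=8)
ctrl.gripper_to(.0,30)
ctrl.wait(.2)
o=ctrl.get_obs();print(o["eef_pos"],o["contact_force"],o["opening"],o["clock"])
c=ctrl.calibration("wrist");im=ctrl.grab_frame("wrist");cv2.imwrite("pics/k.png",im[:,:,::-1])
cv2.imwrite("pics/k2.png",cv2.resize(ctrl.grab_frame("scene")[100:290,180:430,::-1],None,fx=3,fy=3))
E
```

```text
[0.56243678 0.05041011 0.23690146] [-1.31949382  3.40724399  5.19708913] 0.01985994145032157 22.9417
```

View pics/k.png

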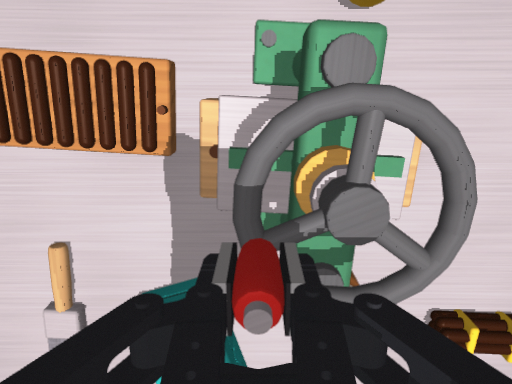

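View pics/k2.png

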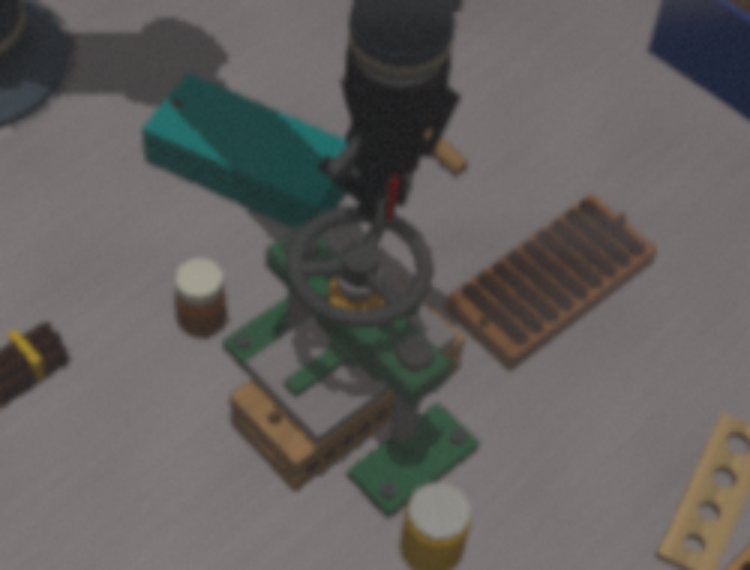

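```bash
python3 - <<'E'
from crank import *
st=dict(cx=.5815,cy=.005,r=.05,phi=np.radians(113),z=.237)
step(st,5,np.radians(15))
json.dump(st,open("st.json","w"))
E
```

```text
98 Fr -0.1 Ft -0.1 Fz 1.7 err [ 0.1 -0.5 -0.1] 23.3
83 Fr 0.3 Ft 0.6 Fz 0.8 err [ 0.4 -0.3 -0. ] 23.6
68 Fr -0.2 Ft 0.2 Fz 1.2 err [ 0.3 -0.2 -0. ] 23.9
53 Fr 0.0 Ft 0.1 Fz 0.4 err [ 0.3 -0.   0. ] 24.2
38 Fr 0.3 Ft -0.9 Fz 0.7 err [ 0.3  0.1 -0. ] 24.5
```

```bash
python3 - <<'E'
from bench import ctrl
from h import *
print(ctrl.get_obs()["opening"])
im=ctrl.grab_frame("wrist");cv2.imwrite("pics/l.png",im[:,:,::-1])
E
```

```text
0.019216489329882853
```

View pics/l.png

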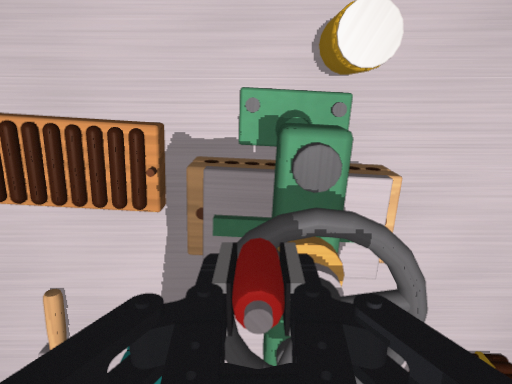

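```bash
python3 - <<'E'
from crank import *
st=json.load(open("st.json"))
step(st,14,np.radians(15),guard=25)
json.dump(st,open("st.json","w"))
im=ctrl.grab_frame("scene");cv2.imwrite("pics/m.png",cv2.resize(im[100:290,180:430,::-1],None,fx=3,fy=3))
E
```

```text
23 Fr 3.3 Ft -1.2 Fz -0.0 err [0.4 0.2 0. ] 24.9
8 Fr 4.0 Ft -1.7 Fz -1.1 err [ 0.6 -0.   0. ] 25.1
-7 Fr 4.6 Ft -2.3 Fz -1.9 err [ 0.6 -0.4  0. ] 25.4
-22 Fr 4.4 Ft -2.9 Fz -1.7 err [ 0.4 -0.9 -0. ] 25.7
-37 Fr 4.9 Ft -0.5 Fz -1.4 err [-0.1 -1.3 -0. ] 26.0
-52 Fr 4.4 Ft -0.1 Fz -2.1 err [-0.5 -1.2 -0.1] 26.3
-67 Fr 3.3 Ft -0.3 Fz -1.1 err [-0.7 -0.9 -0. ] 26.6
-82 Fr 3.4 Ft 0.3 Fz 0.6 err [-0.7 -0.5 -0. ] 26.9
-97 Fr 3.5 Ft 0.3 Fz 0.1 err [-0.7 -0.1 -0.1] 27.2
-112 Fr 2.7 Ft 1.3 Fz 0.2 err [-0.5  0.2 -0.1] 27.5
-127 Fr 1.4 Ft 0.5 Fz -0.3 err [-0.3  0.5 -0.1] 27.8
-142 Fr 0.4 Ft -0.3 Fz -1.1 err [-0.1  0.8 -0.1] 28.1
-157 Fr -1.1 Ft -0.4 Fz -2.2 err [ 0.2  0.8 -0.1] 28.4
-172 Fr -4.2 Ft -0.9 Fz -3.7 err [ 0.5  0.5 -0. ] 28.6
```

View pics/m.png

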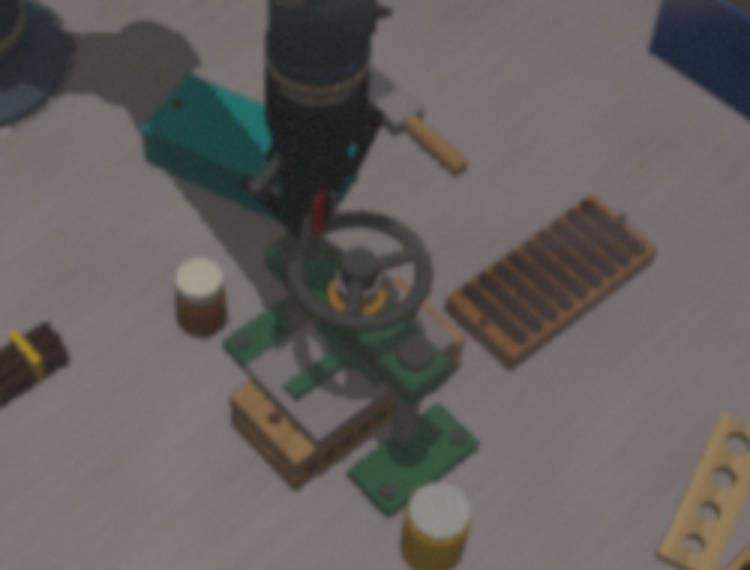

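```bash
python3 - <<'E'
from crank import *
st=json.load(open("st.json"))
step(st,26,np.radians(15),guard=14)
json.dump(st,open("st.json","w"))
E
```

```text
-187 Fr -5.3 Ft -0.4 Fz -5.1 err [ 0.6 -0.2 -0. ] 29.0
-202 Fr -4.8 Ft -0.7 Fz -4.3 err [ 0.5 -0.8  0. ] 29.3
-217 Fr -5.4 Ft 0.7 Fz -3.7 err [ 0.2 -1.   0. ] 29.6
-232 Fr -5.2 Ft -0.3 Fz -2.5 err [ 0.  -0.8  0. ] 29.9
-247 Fr -4.2 Ft 1.2 Fz -1.7 err [-0.1 -0.6 -0. ] 30.1
-262 Fr -4.5 Ft -0.1 Fz -0.9 err [-0.3 -0.4 -0. ] 30.4
-277 Fr -3.4 Ft 0.1 Fz 0.2 err [-0.3 -0.1 -0. ] 30.7
-292 Fr -3.5 Ft -0.8 Fz 1.7 err [-0.3  0.2 -0. ] 31.0
-307 Fr -2.5 Ft -0.0 Fz 1.8 err [-0.2  0.5 -0. ] 31.3
-322 Fr -3.0 Ft -0.9 Fz 1.6 err [-0.   0.7 -0. ] 31.6
-337 Fr -0.9 Ft -1.5 Fz 2.1 err [ 0.2  0.9 -0. ] 31.9
-352 Fr -0.1 Ft -2.9 Fz -0.5 err [0.6 0.7 0. ] 32.2
-367 Fr 1.7 Ft -2.5 Fz -1.8 err [0.7 0.2 0. ] 32.5
-382 Fr 3.9 Ft -1.7 Fz -2.3 err [ 0.6 -0.5  0. ] 32.8
-397 Fr 3.5 Ft -0.4 Fz -3.3 err [ 0.1 -1.   0. ] 33.1
-412 Fr 3.2 Ft -0.2 Fz -1.7 err [-0.4 -1.1 -0. ] 33.4
-427 Fr 2.9 Ft 0.3 Fz -2.6 err [-0.7 -0.9 -0.1] 33.6
-442 Fr 2.0 Ft 0.2 Fz -1.5 err [-0.7 -0.5 -0.1] 33.9
-457 Fr 2.4 Ft 0.7 Fz -1.8 err [-0.6 -0.1 -0.1] 34.2
-472 Fr 1.7 Ft -0.8 Fz -0.8 err [-0.5  0.2 -0.1] 34.5
-487 Fr 1.8 Ft 0.5 Fz -1.9 err [-0.4  0.5 -0.1] 34.8
-502 Fr 0.6 Ft -0.5 Fz -2.9 err [-0.1  0.7 -0. ] 35.1
-517 Fr -1.8 Ft -0.5 Fz -4.4 err [ 0.3  0.7 -0. ] 35.4
-532 Fr -4.1 Ft -0.6 Fz -6.4 err [ 0.5  0.4 -0. ] 35.7
-547 Fr -4.9 Ft -2.1 Fz -5.2 err [ 0.5 -1.2  0.1] 36.0
-562 Fr -1.0 Ft -7.5 Fz 5.0 err [-2.  -9.7  0.3] 36.2
guard
```

```bash
python3 - <<'E'
from crank import *
st=json.load(open("st.json"))
def meas():
    o=ctrl.get_obs();d=o["eef_pos"][:2]-[st["cx"],st["cy"]]
    print("phi now",np.degrees(np.arctan2(d[1],d[0])),"r",np.linalg.norm(d),o["contact_force"],o["wrist_torque"],o["opening"],o["clock"])
meas()
def to(deg,g,v=.04):
    ph=np.radians(deg); p=np.array([st["cx"]+.05*np.cos(ph),st["cy"]+.05*np.sin(ph),ctrl.get_obs()["eef_pos"][2]-.0003])
    print(deg,ctrl.line_to(p,v=v,guard=g));meas()
to(-555,25);to(-561,25);to(-566,30)
E
```

```text
phi now 169.4430551696255 r 0.04919425801630899 [-1.85103196 -7.353546    5.0062003 ] [-1.12349298  0.33608645 -0.04512491] 0.01947479083439928 36.1917
-555 False
phi now 170.19711268270441 r 0.04928508266765323 [  2.10547734 -10.08336071  -1.65279087] [-1.70584658 -0.33145311  0.00841988] 0.01941325786583052 36.4417
-561 False
phi now 167.86760038570856 r 0.04921866968239968 [ -1.96523864 -13.34725603  -0.33503409] [-2.81981055  0.24711477 -0.03962937] 0.01938788358786246 36.725
-566 False
phi now 165.3428848031143 r 0.04916831718615135 [ -3.93558275 -18.88326035   2.76965784] [-3.49626955  0.93770072 -0.02049141] 0.019821684810723147 36.9833
```

```bash
python3 - <<'E'
from crank import *
st=json.load(open("st.json"))
def meas():
    o=ctrl.get_obs();d=o["eef_pos"][:2]-[st["cx"],st["cy"]]
    print("phi now",np.degrees(np.arctan2(d[1],d[0])),"r",np.linalg.norm(d),o["contact_force"],o["opening"],o["clock"])
z0=ctrl.get_obs()["eef_pos"][2]
for deg in (-572,-578):
    ph=np.radians(deg); p=np.array([st["cx"]+.05*np.cos(ph),st["cy"]+.05*np.sin(ph),z0])
    print(deg,ctrl.line_to(p,v=.04,guard=35));ctrl.wait(.2);meas()
im=ctrl.grab_frame("wrist");cv2.imwrite("pics/n.png",im[:,:,::-1])
im=ctrl.grab_frame("scene");cv2.imwrite("pics/n2.png",cv2.resize(im[100:290,180:430,::-1],None,fx=3,fy=3,interpolation=cv2.INTER_CUBIC))
E
```

```text
-572 False
phi now 162.02291399414742 r 0.04913482891319472 [ -8.26510489 -21.27214026   4.35662736] 0.01920215975671989 37.4667
-578 False
phi now 159.30052028540945 r 0.04901820694400997 [-16.49096651 -24.33975581  10.0629177 ] 0.019259540762737937 37.95
```

View pics/n.png

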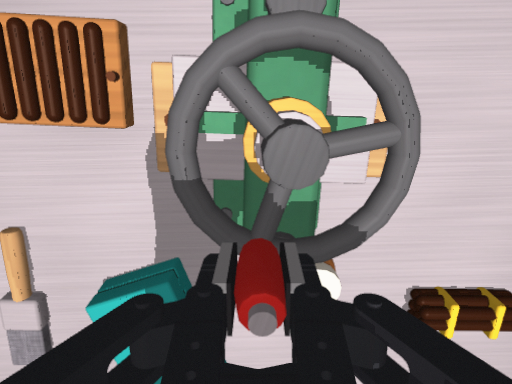

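View pics/n2.png

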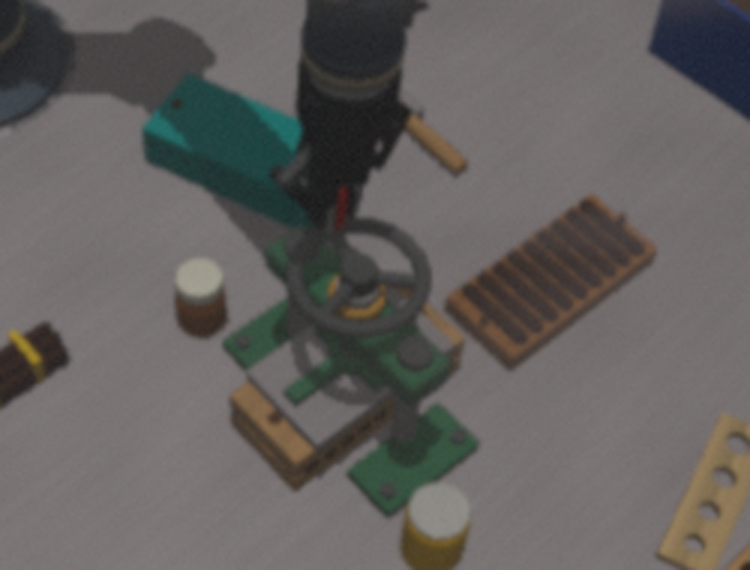

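```bash
python3 - <<'E'
from crank import *
import pickle
st=json.load(open("st.json"))
def meas():
    o=ctrl.get_obs();d=o["eef_pos"][:2]-[st["cx"],st["cy"]]
    print("phi now",np.degrees(np.arctan2(d[1],d[0])),"r",np.linalg.norm(d),o["contact_force"],o["opening"],o["clock"])
pickle.dump((ctrl.calibration("wrist"),ctrl.grab_frame("wrist")),open("w1.pkl","wb"))
z0=ctrl.get_obs()["eef_pos"][2]
for deg in (-566,-558,-553):
    ph=np.radians(deg); p=np.array([st["cx"]+.05*np.cos(ph),st["cy"]+.05*np.sin(ph),z0])
    ctrl.line_to(p,v=.05);ctrl.wait(.1);print(deg);meas()
pickle.dump((ctrl.calibration("wrist"),ctrl.grab_frame("wrist")),open("w2.pkl","wb"))
for f in("w1","w2"):
    c,im=pickle.load(open(f+".pkl","rb"));cv2.imwrite(f"pics/{f}.png",cv2.resize(im[:260,130:450,::-1],None,fx=2.2,fy=2.2))
E
```

```text
-566
phi now 165.08375745401972 r 0.04917158255489114 [ -4.31455228 -17.21410143   1.62993989] 0.019390247779356336 38.5583
-558
phi now 169.34920135963466 r 0.04927429403748606 [  1.41588062 -12.6146254   -2.45667979] 0.019423456197957017 38.95
-553
phi now 171.72749375674007 r 0.04929603466668428 [ 2.05892949 -8.75984952 -3.52660195] 0.01952136185110747 39.3
```

View pics/w1.png

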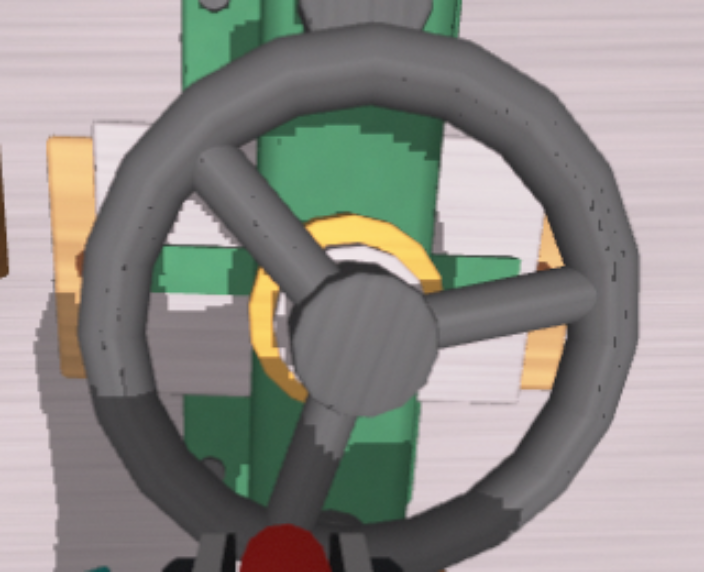

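View pics/w2.png

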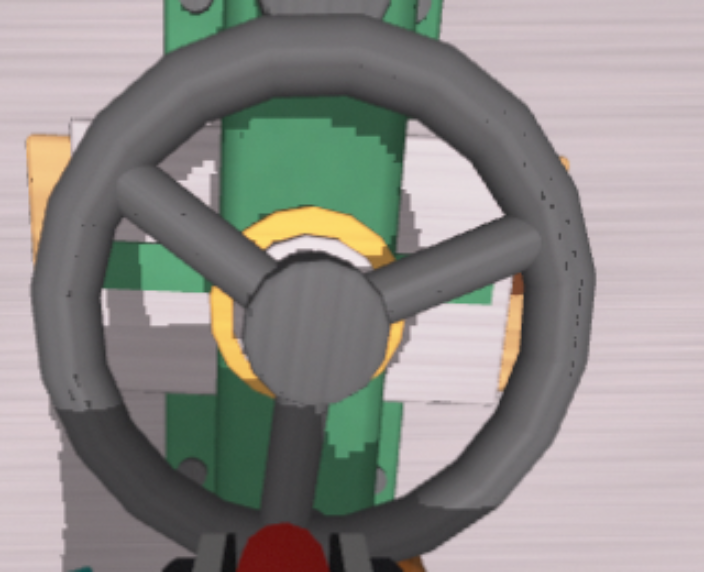

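```bash
python3 - <<'E'
from crank import *
st=json.load(open("st.json"))
z0=ctrl.get_obs()["eef_pos"][2];print("z",z0)
for deg in (-566,-578,-585,-590,-578,-566,-556,-550,-546):
    ph=np.radians(deg); p=np.array([st["cx"]+.05*np.cos(ph),st["cy"]+.05*np.sin(ph),z0])
    ctrl.line_to(p,v=.05);ctrl.wait(.15)
    o=ctrl.get_obs();d=o["eef_pos"][:2]-[st["cx"],st["cy"]];a=np.arctan2(d[1],d[0]);et=np.array([np.sin(a),-np.cos(a)])
    f=o["contact_force"];print(deg,"phi %.1f"%np.degrees(a),"Ft %.1f"%(f[:2]@et),"|F| %.1f"%np.linalg.norm(f),round(o["clock"],1))
E
```

```text
z 0.22244103655486167
-566 phi 164.6 Ft -17.7 |F| 17.7 39.9
-578 phi 159.3 Ft -29.0 |F| 30.6 40.4
-585 phi 158.3 Ft -38.0 |F| 40.6 40.8
-590 phi 156.7 Ft -42.0 |F| 43.5 41.2
-578 phi 157.9 Ft -25.3 |F| 27.2 41.7
-566 phi 164.8 Ft -16.4 |F| 25.8 42.2
-556 phi 170.5 Ft -10.4 |F| 27.1 42.7
-550 phi 173.5 Ft -6.4 |F| 28.0 43.1
-546 phi 175.2 Ft -2.3 |F| 27.0 43.5
```

```bash
python3 - <<'E'
from crank import *
import pickle
st=json.load(open("st.json"))
o=ctrl.get_obs();print(o["contact_force"],o["eef_pos"])
z0=.2225
for deg in (-560,-575,-588):
    ph=np.radians(deg); p=np.array([st["cx"]+.05*np.cos(ph),st["cy"]+.05*np.sin(ph),z0])
    ctrl.line_to(p,v=.06);ctrl.wait(.1)
    o=ctrl.get_obs();d=o["eef_pos"][:2]-[st["cx"],st["cy"]];a=np.arctan2(d[1],d[0]);et=np.array([np.sin(a),-np.cos(a)])
    f=o["contact_force"];print(deg,"phi %.1f"%np.degrees(a),"Ft %.1f"%(f[:2]@et),f,o["eef_pos"],round(o["clock"],1))
E
```

```text
[ 18.87433388  -3.92567022 -18.85663819] [0.53706122 0.00869607 0.22256194]
-560 phi 166.8 Ft -9.9 [ 14.31636577 -13.51135664 -16.82943537] [0.53807485 0.01516299 0.22249888] 44.0
-575 phi 158.5 Ft -21.4 [  2.94678534 -24.1699802   -6.82786749] [0.53998655 0.02132069 0.22226352] 44.4
-588 phi 156.5 Ft -38.8 [-15.10951222 -35.78878951   7.20588195] [0.54134387 0.02247428 0.22204097] 44.9
```

```bash
python3 - <<'E'
from crank import *
import pickle
ctrl.gripper_to(.06)
o=ctrl.get_obs();print(o["contact_force"],o["eef_pos"],o["clock"])
cv2.imwrite("pics/o.png",ctrl.grab_frame("wrist")[:,:,::-1])
E
```

```text
[  3.46226269 -13.0222636  -11.35762755] [0.54720475 0.03585179 0.22134125] 45.3333
```

View pics/o.png

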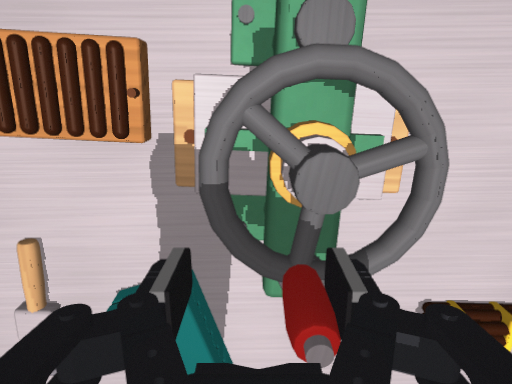

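```bash
python3 - <<'E'
from crank import *
import pickle
ctrl.gripper_to(.085)
o=ctrl.get_obs();print(o["contact_force"],o["eef_pos"],o["clock"])
ctrl.line_to(o["eef_pos"]+[0,0,.08],v=.2)
ctrl.movep(np.array([.50,.01,.43]),Rdown(0.));ctrl.wait(.15)
o=ctrl.get_obs();print(o["contact_force"],o["clock"])
c=ctrl.calibration("wrist");im=ctrl.grab_frame("wrist")
pickle.dump((c,im),open("p.pkl","wb"));cv2.imwrite("pics/p.png",cv2.resize(im[:,:,::-1],None,fx=1.56,fy=1.56,interpolation=cv2.INTER_CUBIC))
E
```

```text
[ 0.19743686 -0.491548   -0.9937909 ] [0.54806443 0.0426354  0.22284897] 45.7583
[-0.48468492  0.77614589  0.51137167] 47.075
```

View pics/p.png

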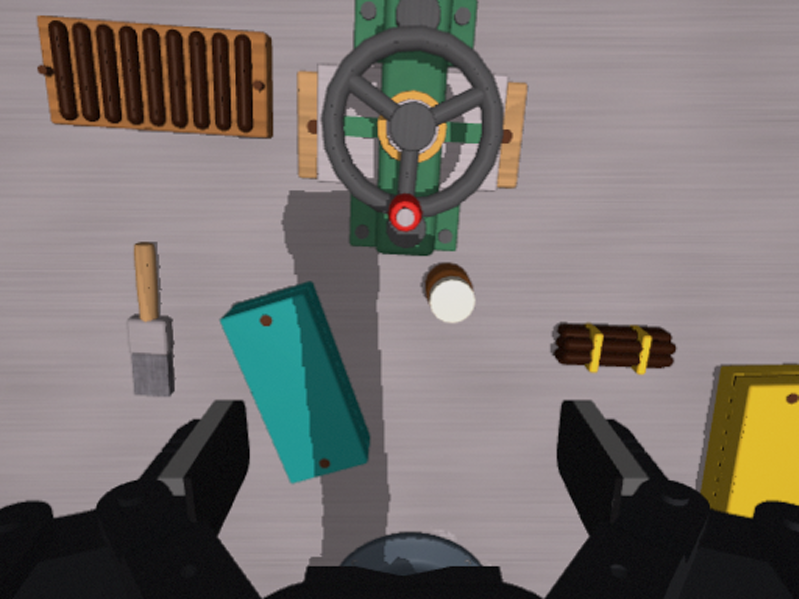

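```bash
python3 - <<'E'
from h import *
import pickle
c,im=pickle.load(open("p.pkl","rb"))
hz=.194
H=ray(c,zz([(412,126)]),hz+.005)[0];K=ray(c,zz([(405,216)]),hz+.048)[0]
print(H,K,np.linalg.norm(K-H),np.degrees(np.arctan2(*(K-H)[::-1])))
P=Ro.from_rotvec([0,0,PY]).as_matrix()[:2,:2]
loc=lambda W:(W-PRESS)@P
print("feet",loc(ray(c,zz([(348,245),(456,251)]),.014)))
print("mould",loc(ray(c,zz([(299,177),(516,188),(526,84),(301,71)]),.054)))
E
```

```text
[0.58229692 0.00599761] [0.53222853 0.01051038] 0.050271355809890034 174.84971756588206
feet [[-0.11305997  0.06038872]
 [-0.1138402  -0.05024708]]
mould [[-0.04483269  0.10227961]
 [-0.04483196 -0.09580566]
 [ 0.04301262 -0.09426673]
 [ 0.04366571  0.09960937]]
```

```bash
python3 - <<'E'
from h import *
from bench import ctrl
import pickle
ctrl.wait(.6)
c=ctrl.calibration("wrist");im=ctrl.grab_frame("wrist")
pickle.dump((c,im),open("r.pkl","wb"))
c0,im0=pickle.load(open("p.pkl","rb"))
def ph(im,c):
    h=cv2.cvtColor(im,cv2.COLOR_RGB2HSV)
    m=(((h[...,0]<8)|(h[...,0]>172))&(h[...,1]>150)&(h[...,2]>90));m[:100]=0;m[165:]=0;m[:,:200]=0;m[:,340:]=0
    v,u=np.nonzero(m);return u.mean(),v.mean(),len(u)
print(ph(im0,c0),ph(im,c),ctrl.get_obs()["clock"])
# phi in picture o: relative camera pose same tool orientation, shift TCP
T0=np.array([.50,.01,.43]);T1=np.array([.5472,.0359,.2213])
C=-c0["R"].T@c0["t"]; c1=dict(c0);c1["t"]=-c0["R"]@(C+T1-T0)
H=ray(c1,[(326,180)],.199)[0];K=ray(c1,[(319,348)],.242)[0];print("o",H,K,np.degrees(np.arctan2(*(K-H)[::-1])))
E
```

```text
(np.float64(259.5042735042735), np.float64(135.9017094017094), 234) (np.float64(258.81739130434784), np.float64(136.9913043478261), 230) 47.775
o [0.58442165 0.00850456] [0.53345036 0.0162385 ] 171.37223559671665
```

```bash
python3 - <<'E'
from bench import ctrl
import cv2,numpy as np
im=ctrl.grab_frame("scene");cv2.imwrite("pics/z.png",cv2.resize(im[100:320,160:430,::-1],None,fx=2.7,fy=2.7,interpolation=cv2.INTER_CUBIC))
print(ctrl.get_obs()["clock"])
E
```

```text
47.825
```

View pics/z.png

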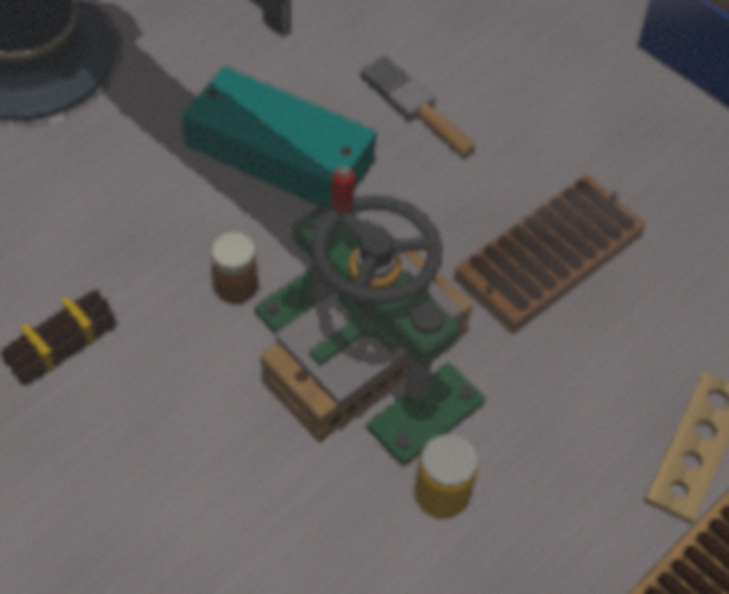

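```bash
python3 - <<'E'
from bench import ctrl
ctrl.job_done();print(ctrl.get_obs()["clock"])
E
```

```text
the job is handed in; nothing more can be done
the job is handed in; nothing more can be done
```

I slid the mould into the press and turned the handwheel clockwise about 11.5 rad to its stop. I then released the knob, raised the arm clear and handed the job in at about 48 s. I can't confirm from the pictures that the wheel now rests exactly on the hard stop.

**Mould:** I straightened it with one side push, then pushed it from the rear along the table with both fingers. It sits about 1–2.5 mm off centre, measured against the press feet and platen, and in line with the throat to within about 0.01 rad. The camera views differed by a few millimetres on where the press itself stands, so I compared the mould to the press within each picture.

**Wheel:** I pinched the knob and cranked it round until resistance rose, then pushed to about 42 N, where it barely moved further.
- **Spring-back:** When I eased off, the wheel came back about 17° with the gripper. I pushed it to the stop again and let go, and it sprang back by about the same amount.
- **Where it rests:** It rests where the resistance began. That could be the 16.0 stop itself (if the stop is springy) or the start of the bite, at about 15.7.

**Other checks:** The last pictures show the half mould, gum pot, tin, bundle, brush and look-alikes where they were. The force at the tool read about zero after release. The tool force reached about 43 N while cranking, well under the 120 N wrist limit.

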